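# Change over the tool batteries

## Robot

A 6-joint arm with a two-finger parallel gripper is mounted at the origin on a cart in front of the work surface, level with it; the furniture and walls round the work are solid. World frame = base frame: x ahead of the robot, y to its left, z up, the work surface at z = 0. Lengths are in m, angles in rad, forces in N, time in s.
With the tool pointing down it reaches from about 0.15 to 0.775 m from the base axis. Payload 6.1 kg.
Tool frame: the origin (TCP) lies on the mounting face of the last link; the fingertips stand 173 mm ahead of it and the grasp point (between the pads) lies 155 mm ahead of it; z points along the fingers, y is the line along which they close (so a half turn about z gives the same grasp; the last joint's range is limited). The gripper opens to 85 mm and grips with 20 to 120 N. Pads are 22 mm wide; open, the fingers measure 114 mm over their backs; the gripper's body (76 mm by 85 mm) begins 54 mm behind the grasp point. The pads swing forward as they close: fully open they stand 13 mm farther back than shut.
Start: joints at [-1.225, 0.126, -0.04, 1.405, 0, 1.571], TCP at [0.178, -0.494, 0.405] pointing down, gripper open.
Joint ranges: [-2.72, 2.72], [-0.95, 1.95], [-1.27, 1.35], [-1.78, 2.02], [-1.46, 1.47], [-3.14, 3.14]. Speed limits (rad/s): [2.39, 2.39, 3.01, 3.14, 3.14, 3.14].

## Interface

Orientations are given as a unit quaternion [x, y, z, w].
In Python, from bench import bot gives the robot as it stands. The module is installed in compiled form; this text tells all that it offers.
- The arm moves only by the shell command python3 -m jog 'ROWS' [OPENING] [FORCE]. ROWS is JSON, a list of rows, each a list of 2 entries, a list of its own where there are three numbers: the shift along the world's x, y, z in units of 25 mm (1.0 is 25 mm), then the turn about the world's z in units of 6 degrees (1.0 is 6 degrees). In form: [[[dx, dy, dz], yaw], ...]. A call has 1 to 12 rows; each row shifts and turns the commanded pose from where the row before left it; what a row does not reach is not made up. A row lasts 1/10 s, in which the tool goes at most 50 mm and 8.59 degrees, less where a joint would pass 70% of its speed; a pose out of reach is approached as far as the arm can. A call is refused whole if a number of a shift passes 1 or a number of a turn 1, either way. A call with a gripper value outside its range is refused whole. OPENING is the finger opening in mm, from 0 to 85.4, set as the call begins (- or left out, the last holds). The fingers move at their own pace and stop on an object; FORCE is the grip in N (left out, the last holds). Time passes only in rows, so rows that do not move let the fingers close. It gives the time, the measured TCP pose, the force, the opening and the grip force at its end, in the units of the state.
- bot.sense(): the state, without advancing time (a new reading comes with each control period).
- bot.read_camera(name): name is "scene" or "top"; returns the picture (480x640x3 uint8, red, green, blue); there is no depth.
- bot.get_calibration(name): a dict with "fx", "fy", "cx", "cy" (pixels), "R" (3x3) and "t" (3): a world point X has camera coordinates R X + t. Camera axes: x right, y down, z forward; pixel columns grow to the right and rows downward; lengths in m; the calibration is good to about 2 mm. A picture is of the moment at which its call begins. get_calibration takes no time and is no camera call.
- bot.hand_in(): hands the job in; it is judged then, once.
The state is a dict: "time": time; "joints": joint angles; "qvel": joint speeds; "tau": joint torques, N m; "tcp_pos": TCP position; "eef_rot": TCP orientation; "force": force on the tool from outside, world axes, zero at the start; "ft_torque": the same for the moment, N m; "grip_width": finger opening in m; "finger_force": force on a finger pad.
Only numpy, scipy, OpenCV 4.12 (cv2) and the standard library are available. Lean on these libraries where they do the work, as an engineer would, in place of code of your own. Each camera call takes 0.05 s, during which the arm holds its last target. There are 200 camera calls.

## Task

The orange battery pack has finished charging: press the yellow catch of its charger so that the pack springs loose, and leave it standing on the charger, ready to be lifted off. The blue pack is only half on its charger: push it along its rails until the catch clicks and it stays home.

Things in the scene. Friction and masses are not known exactly. Their poses are not given: they have to be found in the camera images.
- orange_pack: Orange battery pack, 80 (x) x 56 (y) x 51 (z) mm, dark runners 68 mm wide and 6 mm high at its foot; 0.15 to 0.31 kg. Origin: centre of the underside; x: the way it slides home. At the start it is home in orange_charger, held by the catch. With the catch pressed a spring plunger drives it about 26 mm back along -x at 0.1 m/s; it then stands on the charger, still between the rails.
- blue_pack: Blue pack, else the same; at the start 30 to 45 mm short of home between the rails of blue_charger: it slides but cannot be lifted. Push its rear face (at its x = -40 mm, facing the robot) along x: under 12 N if slow (4 cm/s). Pushed 1 to 6 mm past home (6 = stop) the catch clicks and holds it at home when let go; unclicked, the plunger pushes it back out 26 mm.
- orange_charger: Grey charger fixed to the table, holds the orange pack. Origin: on the table under a pack that is home; x: the way packs slide home (away from the robot), y left, z up. Its catch is a yellow pad, 30 x 30 mm, left of the rails: centre x = 20, y = 62, top z = 30 mm. Pressed straight down 6 to 9 mm (9 = stop) at 2 to 5 N it frees the pack; it springs up when let go.
- blue_charger: Second charger, holds the blue pack; same build and frame; its pad needs no pressing. Both: a pack is home at x = 0, y = 0, its underside on the deck at z = 12 mm (its top at 63). Deck x = -90 to 48, 82 mm wide. Rails from x = -55, 24 mm high, out to y = -41 and 41. Spring plunger and end housing (x = 48 to 76, 56 mm high, small lamp on top) at the far end.

How it is judged:
At the end, for the whole second after the job is handed in: The orange pack stands upright (within 10 degrees) and at rest on its charger, 15 to 75 mm short of home; the blue pack is at rest in its charger within 6 mm of home and in line with the rails within 10 degrees, kept there by the catch with nothing touching it (x of orange_pack in the frame of orange_charger between -0.075 and -0.015 m and z of orange_pack in the frame of orange_charger below 0.018 m and horizontal distance between orange_pack and orange_charger below 0.075 m and angle between each of orange_pack, blue_pack's own z axis and vertical below 0.17 rad and x of blue_pack in the frame of blue_charger above -0.006 m and distance between blue_pack and blue_charger below 0.02 m and angle between the x axis of blue_pack and the x axis of blue_charger, either way round below 0.17 rad and linear speed of each of orange_pack, blue_pack below 0.02 m/s).
It also fails if it takes over 45 s, if anything falls off the work surface, if the arm or the gripper's body presses on something with over 40 N, if the wrist force passes 120 N, or if a joint passes its speed limit or range.

## Working session

There is one attempt and no reset: what is moved stays moved. The work goes in short steps, Python scripts to look and compute and a shell command to move; the robot and the scene stay as the last step left them, time stands still between calls to the robot, and variables do not carry over. Pictures are saved under pics/ and viewed, at most 10 in all, crops included, and the job is handed in when it is done.

```bash
mkdir -p pics; python3 - <<'E'
from bench import bot
import cv2
for n in("scene","top"):
    cv2.imwrite(f"pics/{n}0.png",cv2.cvtColor(bot.read_camera(n),cv2.COLOR_RGB2BGR)); c=bot.get_calibration(n); print(n,c)
s=bot.sense(); print(s)
E
```

```text
scene {'fx': 444.90703584625237, 'fy': 444.90703584625237, 'cx': 316.47848322394924, 'cy': 246.71050774501785, 'R': array([[-0.84231171, -0.53897792,  0.00371137],
       [-0.35139508,  0.54391104, -0.76202511],
       [ 0.40869606, -0.64316684, -0.64753683]]), 't': array([0.50932669, 0.12746978, 0.77121178])}
top {'fx': 546.0035593584215, 'fy': 546.0035593584215, 'cx': 315.0601689346726, 'cy': 244.8510087922123, 'R': array([[ 0.02446874, -0.99894633,  0.0388267 ],
       [-0.9883653 , -0.03000511, -0.1491098 ],
       [ 0.15011769, -0.03472643, -0.98805807]]), 't': array([0.13835737, 0.53027433, 0.845782  ])}
{'time': 0.1, 'joints': array([-1.22500942e+00,  1.26291286e-01, -4.04822545e-02,  1.40541434e+00,
       -2.42094733e-05,  1.57079963e+00]), 'qvel': array([-0.0005719 , -0.00180741,  0.00307579,  0.00060786, -0.00076656,
        0.00051868]), 'tau': array([-7.29050626e-04, -4.36904168e+01,  3.53605378e+01,  1.37470808e-02,
        8.66853588e-05,  3.76669703e-06]), 'tcp_pos': array([ 0.17789661, -0.49380752,  0.40403241]), 'eef_rot': array([ 9.85091165e-01,  1.72031721e-01, -1.31621915e-04, -6.83319102e-04]), 'force': array([-0.24654654,  0.08392246, -0.51237498]), 'ft_torque': array([-0.02594729, -0.00651368,  0.00573289]), 'finger_force': 0.0, 'grip_width': 0.08542799155315532}
```

View pics/scene0.png

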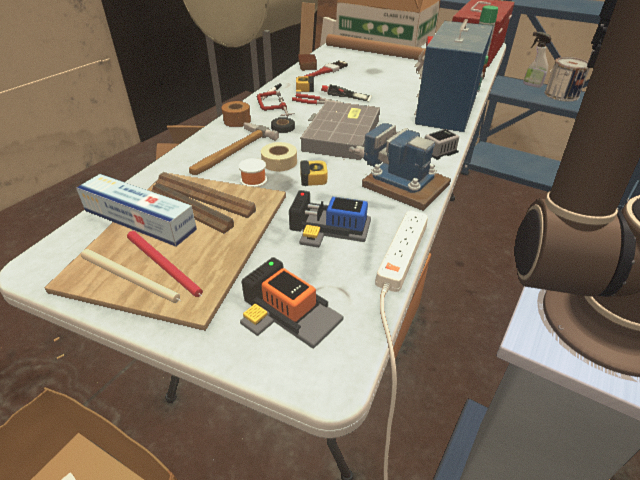

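View pics/top0.png

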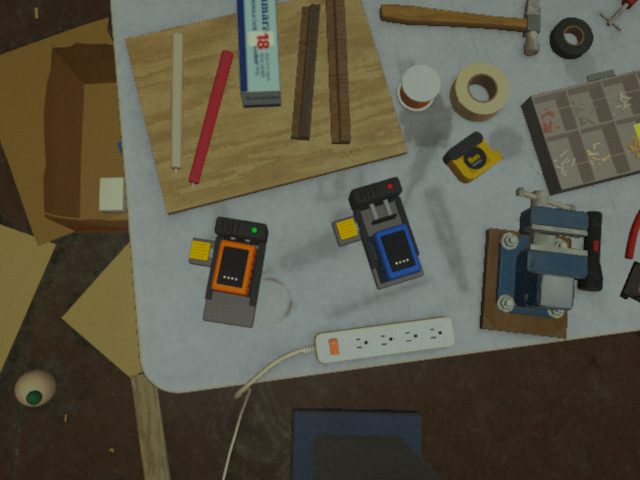

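The scene view has the orange pack at about (290,292) and the blue at (348,212). In the top view the orange pack is at (233,267), its pad at (201,250), the blue pack at (396,252) and its pad at (346,231). I'll enlarge both chargers in each view next.

```bash
python3 - <<'E'
import cv2,numpy as np
t=cv2.imread("pics/top0.png");s=cv2.imread("pics/scene0.png")
r=lambda i,x,y,w,h,k:cv2.resize(i[y:y+h,x:x+w],None,fx=k,fy=k,interpolation=cv2.INTER_CUBIC)
cv2.imwrite("pics/tc.png",np.hstack([r(t,180,200,100,140,4),r(t,330,165,100,140,4)]))
cv2.imwrite("pics/sc.png",np.hstack([r(s,235,250,110,100,3.6),r(s,280,180,100,90,4)]))if 0 else cv2.imwrite("pics/sc.png",np.hstack([r(s,235,250,100,100,4),r(s,280,170,100,100,4)]))
E
```

```text
(no output)
```

View pics/tc.png

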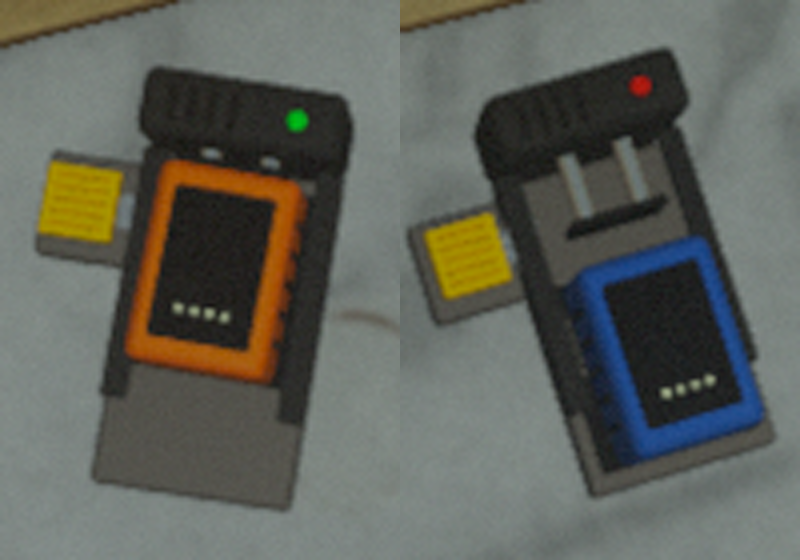

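View pics/sc.png

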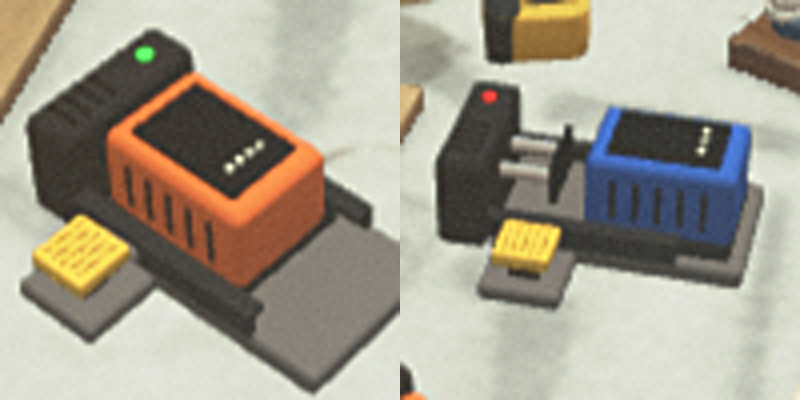

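```bash
cat > h.py <<'E'
from bench import bot
import numpy as np
from scipy.optimize import least_squares
C={n:bot.get_calibration(n) for n in("scene","top")}
def proj(n,X):
    c=C[n];p=np.atleast_2d(X)@c["R"].T+c["t"];return np.c_[c["fx"]*p[:,0]/p[:,2]+c["cx"],c["fy"]*p[:,1]/p[:,2]+c["cy"]]
def tri(a,b):
    r=least_squares(lambda X:np.r_[proj("top",X)[0]-a,proj("scene",X)[0]-b],[.4,0,.03]);return r.x,np.sqrt(2*r.cost)
def place(p,P):
    c,s=np.cos(p[2]),np.sin(p[2]);P=np.atleast_2d(P);return np.c_[p[0]+c*P[:,0]-s*P[:,1],p[1]+s*P[:,0]+c*P[:,1],P[:,2]]
E
python3 - <<'E'
from h import *
To,Tb,So,Sb=[np.array(v) for v in((180,200),(230,165),(235,250),(180,170))] # crop x offset incl -100 for right half
D={"orange":(To,So,[("pad",(81,202),(82,250)),("label",(212,269),(214,142)),("lamp",(297,121),(145,54))],[(93,480),(291,510)]),
"blue":(Tb,Sb,[("pad",(469,255.5),(527,239)),("label",(672.5,346),(672,140)),("lamp",(641,85),(489,96))],[(595,495),(775,437)])}
for k,(t,s,L,dk) in D.items():
    for n,a,b in L: print(k,n,*[np.round(q,4) for q in tri(t+np.array(a)/4,s+np.array(b)/4)])
    obs=[("top",(.02,.062,.03),t+np.array(L[0][1])/4),("scene",(.02,.062,.03),s+np.array(L[0][2])/4)]+[("top",(-.09,y,.012),t+np.array(d)/4) for y,d in zip((.041,-.041),dk)]
    f=lambda p:np.concatenate([proj(n,place(p,X))[0]-o for n,X,o in obs])
    r=least_squares(f,[.4,0,0]);p=r.x;print(k,"pose",np.round(p,4),np.degrees(p[2]),np.round(r.fun,1))
    L_=tri(t+np.array(L[1][1])/4,s+np.array(L[1][2])/4)[0]; c,si=np.cos(p[2]),np.sin(p[2]);d=L_[:2]-p[:2]
    print(" label in charger frame",np.round([c*d[0]+si*d[1],-si*d[0]+c*d[1],L_[2]],4))
    print(" pad world",place(p,[.02,.062,.03]), "rear pt",place(p,[-.1,0,.04]))
E
```

```text
orange pad [0.5117 0.3375 0.0279] 1.1165
orange label [0.483  0.2801 0.0589] 0.8863
orange lamp [0.5429 0.2497 0.0561] 1.0393
orange pose [ 0.4851  0.2787 -0.1177] -6.746453706175503 [-0.2  0.1 -1.4 -0.9 -0.2  0.7  0.6  0.5]
 label in charger frame [-0.0023  0.0011  0.0589]
 pad world [[0.51227342 0.33797054 0.03      ]] rear pt [[0.38582083 0.29049696 0.04      ]]
blue pad [0.5546 0.0998 0.0288] 1.127
blue label [0.5152 0.0215 0.0596] 1.1298
blue lamp [0.6222 0.0337 0.0553] 1.0123
blue pose [0.5571 0.0363 0.3382] 19.375311676107273 [-0.6  0.  -1.6 -0.3 -0.1  0.9  1.3  0.3]
 label in charger frame [-0.0444 -0.0001  0.0596]
 pad world [[0.55538898 0.10142128 0.03      ]] rear pt [[0.46275389 0.00312205 0.04      ]]
```

The triangulated heights (pads 28 mm, pack tops about 59 mm, lamps 56 mm) match the text to within 4 mm. The blue pack is about 43 mm short of home, which also fits. The tool yaw is already about 19.8°, close to the blue charger's 19.4°, so I'm moving to the blue pack first.

```bash
python3 -m jog '[[[0.55,1,0],0],[[0.55,1,0],0],[[0.55,1,0],0],[[0.55,1,0],0],[[0.55,1,0],0],[[0.55,1,0],0],[[0.55,1,0],0],[[0.55,1,0],0],[[0.55,1,0],0],[[0.55,1,0],0],[[0.55,1,0],0],[[0.55,1,0],0]]' 0 40; python3 -c "
from bench import bot
print(bot.sense()['joints'])"
```

```text
time: 1.3
tcp_pos: [0.3432, -0.1928, 0.4045]
eef_rot: [0.985, 0.172, -0.0, -0.0]
force: [0.6, -0.5, -0.4]
grip_width: 0.0003
finger_force: 0.0
[-5.11795635e-01 -1.22034934e-01 -2.88499013e-01  1.40472991e+00
  1.92550434e-05  2.28411840e+00]
```

```bash
python3 -m jog '[[[0.52,0.96,0],0],[[0.52,0.96,0],0],[[0.52,0.96,0],0],[[0.52,0.96,0],0],[[0.52,0.96,0],0],[[0.52,0.96,0],0],[[0.52,0.96,0],0],[[0.52,0.96,0],0],[[0,0,-1],0],[[0,0,-1],0],[[0,0,-1],0],[[0,0,-1],0]]'; python3 -m jog '[[[0,0,-1],0],[[0,0,-1],0],[[0,0,-1],0],[[0,0,-0.6],0],[[0,0,-0.4],0],[[0,0,0],0]]'
python3 - <<'E'
from bench import bot
import cv2
a=bot.read_camera("top")[165:305,330:460];b=bot.read_camera("scene")[140:280,270:400]
cv2.imwrite("pics/a.png",cv2.cvtColor(cv2.resize(cv2.hconcat([a,b]),None,fx=3,fy=3,interpolation=cv2.INTER_CUBIC),cv2.COLOR_RGB2BGR))
E
```

```text
time: 2.5
tcp_pos: [0.4467, -0.0017, 0.3034]
eef_rot: [0.985, 0.172, -0.0, -0.0]
force: [-0.0, -0.1, -1.1]
grip_width: -0.0001
finger_force: 0.0
time: 3.1
tcp_pos: [0.4463, -0.0019, 0.2034]
eef_rot: [0.985, 0.172, -0.001, -0.0]
force: [0.1, -0.4, 0.2]
grip_width: -0.0003
finger_force: 0.0
```

View pics/a.png

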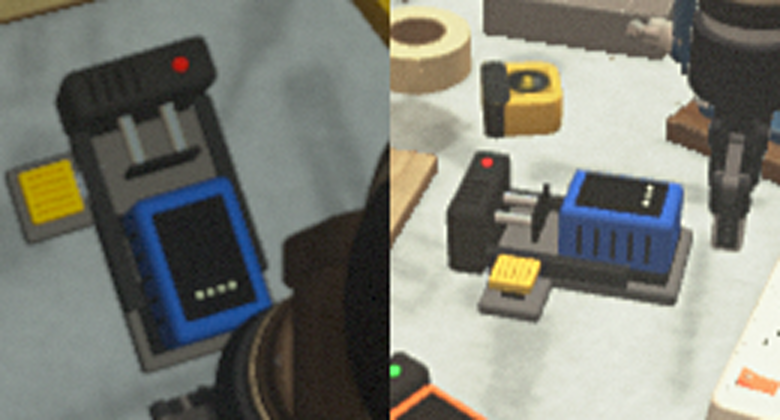

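The picture shows the closed fingers standing clear behind the blue pack (tip at crop pixel (725,240), pack rear face near (680,230)). I'll push slowly along the rails.

```bash
python3 -m jog '[[[0.23,0.08,0],0],[[0.23,0.08,0],0],[[0.23,0.08,0],0],[[0.15,0.053,0],0],[[0.15,0.053,0],0],[[0.15,0.053,0],0],[[0.15,0.053,0],0],[[0.15,0.053,0],0],[[0.15,0.053,0],0],[[0.15,0.053,0],0],[[0.15,0.053,0],0],[[0.15,0.053,0],0]]' ; python3 -c "
from h import *
p=bot.sense()['tcp_pos'];print(p[:2]-[.5571,.0363]@np.eye(2), (p[:2]-[.5571,.0363])@[.9433,.332],(p[:2]-[.5571,.0363])@[-.332,.9433])"
```

```text
time: 4.4
tcp_pos: [0.497, 0.0159, 0.2044]
eef_rot: [0.985, 0.172, -0.002, 0.0]
force: [-7.2, -1.7, 4.9]
grip_width: -0.0004
finger_force: 3.6
[-0.0601281 -0.0204335] -0.0635027627697348 0.0006876074009243987
```

```bash
cat > st.py <<'E'
from h import *
import cv2
s=bot.sense();d=s['tcp_pos'][:2]-[.5571,.0363];i=bot.read_camera("scene")
x,y=proj("scene",[.6222,.0337,.0553])[0].astype(int);print("along",d@[.9433,.332],"F",s['force'].round(1),"lamp",i[y-1:y+2,x-1:x+2].mean((0,1)).round())
E
python3 -m jog '[[[0.15,0.053,0],0],[[0.15,0.053,0],0],[[0.15,0.053,0],0]]' >/dev/null; python3 st.py;  python3 -m jog '[[[0.08,0.028,0],0]]' >/dev/null; python3 st.py; python3 -m jog '[[[0.08,0.028,0],0]]'>/dev/null ; python3 st.py
```

```text
along -0.05151809307585799 F [-7.3 -1.6  5. ] lamp [175.  67.  60.]
along -0.049280182686236115 F [-5.3 -0.8  3.7] lamp [175.  68.  62.]
along -0.047289399129575686 F [-6.9 -1.   2.8] lamp [175.  66.  61.]
```

```bash
python3 -m jog '[[[0.06,0.021,0],0]]' >/dev/null; python3 st.py;  python3 -m jog '[[[0.06,0.021,0],0]]' >/dev/null; python3 st.py; python3 -m jog '[[[0.06,0.021,0],0]]'>/dev/null ; python3 st.py
```

```text
along -0.045672370580872965 F [-5.5 -1.5  2.7] lamp [176.  68.  62.]
along -0.04413834893255179 F [-6.5 -1.1  2.6] lamp [175.  67.  60.]
along -0.04314905693420726 F [-14.4  -3.1   9.7] lamp [176.  66.  59.]
```

The force jumped at about 6 mm past home, so this is the stop. One small nudge more, then I'll back off and check.

```bash
python3 -m jog '[[[0.03,0.01,0],0],[[0,0,0],0]]' >/dev/null; python3 st.py;  python3 -m jog '[[[-0.15,-0.053,0],0],[[-0.15,-0.053,0],0],[[-0.3,-0.106,0],0],[[-0.6,-0.21,0],0],[[-0.6,-0.21,0],0],[[0,0,0.5],0],[[0,0,1],0],[[0,0,1],0],[[0,0,1],0],[[0,0,1],0],[[0,0,1],0]]'; python3 st.py
python3 - <<'E'
from bench import bot
import cv2
a=bot.read_camera("top")[165:305,330:460];b=bot.read_camera("scene")[140:280,270:400]
cv2.imwrite("pics/b.png",cv2.cvtColor(cv2.resize(cv2.hconcat([a,b]),None,fx=3,fy=3,interpolation=cv2.INTER_CUBIC),cv2.COLOR_RGB2BGR))
E
```

```text
along -0.042912020003562625 F [-12.6  -3.3   8. ] lamp [175.  66.  60.]
time: 6.85
tcp_pos: [0.4741, 0.0076, 0.3448]
eef_rot: [0.985, 0.172, 0.002, 0.0]
force: [0.1, 0.4, 0.1]
grip_width: -0.0001
finger_force: 0.0
along -0.08783549722748753 F [0.1 0.4 0.1] lamp [174.  66.  59.]
```

View pics/b.png

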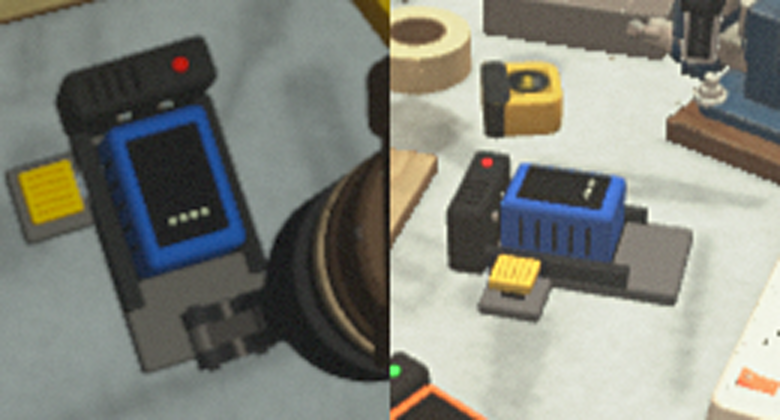

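The blue pack is now against the housing (top label centre near crop pixel (178,172), same position as orange's when home) and stayed there with the gripper away. Next is the orange pad, turning the yaw by about +63° so the wrist stays within its range.

```bash
python3 -m jog '[[[0.11,0.95,0],0.9],[[0.11,0.95,0],0.9],[[0.11,0.95,0],0.9],[[0.11,0.95,0],0.9],[[0.11,0.95,0],0.9],[[0.11,0.95,0],0.9],[[0.11,0.95,0],0.9],[[0.11,0.95,0],0.9],[[0.11,0.95,0],0.9],[[0.11,0.95,0],0.9],[[0.11,0.95,0],0.9],[[0.11,0.95,0],0.6]]'; python3 -m jog '[[[0.1,0.9,0],0],[[0.1,0.9,0],0],[[0,0,0],0],[[0,0,-1],0],[[0,0,-1],0],[[0,0,-1],0],[[0,0,0],0]]'
```

```text
time: 8.2
tcp_pos: [0.5066, 0.2936, 0.3415]
eef_rot: [0.749, 0.663, -0.0, -0.0]
force: [0.2, -0.1, -0.4]
grip_width: -0.0002
finger_force: 0.0
time: 8.9
tcp_pos: [0.5104, 0.3362, 0.2631]
eef_rot: [0.75, 0.661, -0.003, -0.0]
force: [-1.3, -1.5, 0.1]
grip_width: 0.0003
finger_force: 0.0
```

```bash
python3 -m jog '[[[0.05,0.06,-1],0],[[0,0,-0.8],0],[[0,0,-0.2],0],[[0,0,-0.2],0],[[0,0,0],0]]'
python3 - <<'E'
from bench import bot
import cv2
a=bot.read_camera("top")[190:330,170:300];b=bot.read_camera("scene")[230:370,220:350]
cv2.imwrite("pics/c.png",cv2.cvtColor(cv2.resize(cv2.hconcat([a,b]),None,fx=3,fy=3,interpolation=cv2.INTER_CUBIC),cv2.COLOR_RGB2BGR))
E
```

```text
time: 9.4
tcp_pos: [0.5129, 0.3389, 0.2129]
eef_rot: [0.75, 0.661, 0.0, 0.0]
force: [0.7, 0.0, 0.3]
grip_width: 0.0002
finger_force: 0.0
```

View pics/c.png

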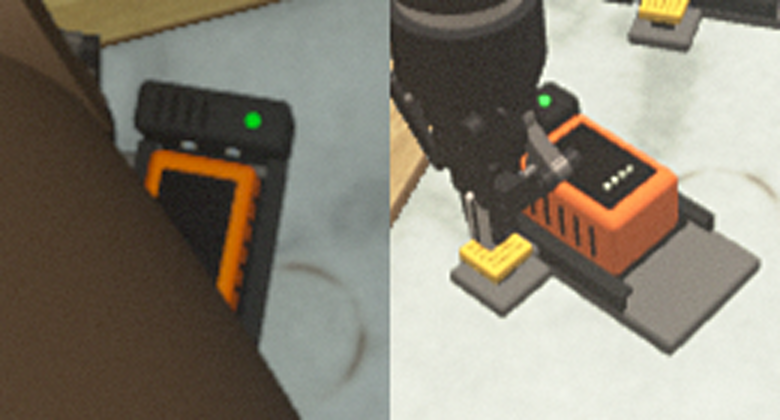

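The finger tips are over the pad (tip around crop pixel (490,240), pad centre around (495,258)). The pack is still home with the lamp green. I'll press down gradually.

```bash
cat > o.py <<'E'
from bench import bot
s=bot.sense();print(s['tcp_pos'].round(4),s['force'].round(1))
E
python3 -m jog '[[[0,0,-0.2],0],[[0,0,-0.2],0],[[0,0,-0.1],0]]'>/dev/null; python3 o.py; python3 -m jog '[[[0,0,-0.06],0],[[0,0,-0.06],0]]'>/dev/null; python3 o.py
```

```text
[0.5128 0.339  0.1995] [-0.4  0.   1.5]
[0.5127 0.339  0.1968] [0.4 0.1 2.6]
```

```bash
python3 -m jog '[[[0,0,-0.06],0],[[0,0,0],0]]'>/dev/null; python3 o.py; python3 - <<'E'
from bench import bot
import cv2
cv2.imwrite("pics/d.png",cv2.cvtColor(cv2.resize(bot.read_camera("scene")[230:370,220:350],None,fx=3,fy=3),cv2.COLOR_RGB2BGR))
E
```

```text
[0.5127 0.339  0.1952] [0.  0.8 2.5]
```

View pics/d.png

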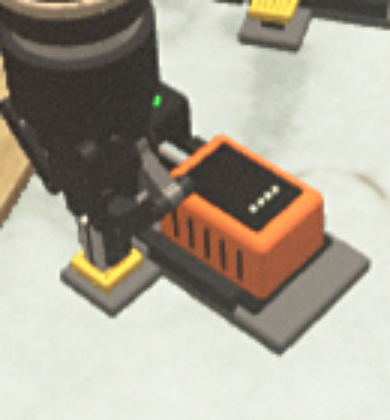

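The pad is pressed and the pack is sliding back (now around pixel (250,210), plunger visible at (175,150)). I'll let it finish, then lift off and verify.

```bash
python3 -m jog '[[[0,0,0],0],[[0,0,0],0],[[0,0,0],0],[[0,0,0.3],0],[[0,0,0.6],0],[[0,0,1],0],[[0,0,1],0],[[0,0,1],0],[[0,0,1],0],[[0,0,1],0],[[0,0,1],0],[[0,0,1],0]]'; python3 -m jog '[[[-0.3,-1,0],0],[[-0.3,-1,0],0],[[-0.3,-1,0],0],[[-0.6,-1,0],0],[[-0.6,-1,0],0],[[-0.6,-1,0],0],[[-0.6,-1,0],0],[[-0.6,-1,0],0],[[-0.6,-1,0],0],[[-0.6,-1,0],0],[[-0.6,-1,0],0],[[-0.6,-1,0],0]]'
python3 - <<'E'
from bench import bot
import cv2
a=bot.read_camera("top")[160:340,170:430];b=bot.read_camera("scene")[170:350,225:385]
cv2.imwrite("pics/e.png",cv2.cvtColor(cv2.resize(cv2.hconcat([a,b]),None,fx=1.9,fy=1.9,interpolation=cv2.INTER_CUBIC),cv2.COLOR_RGB2BGR))
E
```

```text
time: 11.45
tcp_pos: [0.5124, 0.3387, 0.3938]
eef_rot: [0.75, 0.661, -0.0, -0.0]
force: [0.0, 0.4, -0.4]
grip_width: -0.0002
finger_force: 0.0
time: 12.65
tcp_pos: [0.3541, 0.0381, 0.3929]
eef_rot: [0.75, 0.662, -0.0, -0.0]
force: [-0.6, -0.5, 0.9]
grip_width: 0.0002
finger_force: 0.0
```

View pics/e.png

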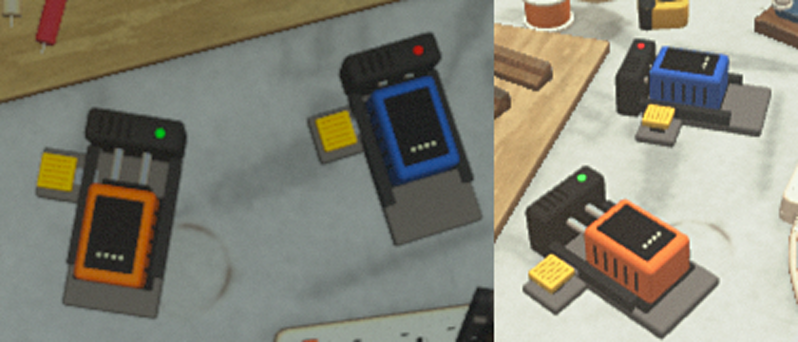

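The picture shows the orange pack backed off with the plunger rods exposed (label at about (115,230)), and the blue pack home (label at about (418,123)). I'll check both numerically and hand in if they agree.

```bash
python3 - <<'E'
from h import *
ok=[]
for n,a,b,p in(("o",(230.5,281),(302.4,291.6),(.4851,.2787,-.1177)),("b",(390,224.7),(329.7,202.6),(.5571,.0363,.3382))):
    X,e=tri(a,b);d=X[:2]-p[:2];c,s=np.cos(p[2]),np.sin(p[2]);q=(c*d[0]+s*d[1],-s*d[0]+c*d[1],X[2]);print(n,np.round(q,4),round(e,1));ok.append(q[0])
if -.045<ok[0]<-.018 and abs(ok[1])<.006: print(bot.hand_in())
E
```

```text
o [-0.0268 -0.0006  0.0597] 4.0
b [-0.0014 -0.0026  0.0576] 3.1
the job is handed in; nothing more can be done
None
```

I handed the job in at about 12.8 s of robot time: the orange pack was released and stands about 27 mm short of home, and the blue pack is held within about 2 mm of home by its catch (both from camera measurements; no verdict was returned).

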